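Switch the egg cooker over with its interlocked keys

TASK

The egg cooker on the island stands on a base with a row of three interlocked keys, two square and one round; one square key is latched down. Switch the cooker over: press the round key fully down so that it latches and the square key pops up, then let go. Do not press the square key that is already up.

Things in the scene. Friction and masses are not known exactly. Their poses are not given: they have to be found in the camera images.
- key_round_top (a point): Centre of the top face of the round key, a grey disc cap 36 mm across, up at the start: 58 mm above the island, 18 mm above the console. z up, y along the key row, x from the row towards the egg cooker (away from the robot, turned up to 20 degrees). The keys stand 46 mm centre to centre, in any order, on the 190 x 68 mm console, 40 mm high, at the front of a fixed white base.
- key_round (a joint): Travel of the round key straight down, m: 0 up, 0.012 at its solid stop. Sprung upwards; pressing takes up to about 3.5 N on the way, more only at the stop. Pressed past 0.0105 it latches and stays at about 0.0105 when let go, and the key that was down springs up by itself.
- key_square_a (a joint): The same travel of the square key (grey cap 34 x 34 mm) that is latched down at the start, at about 0.0105, its top 7 to 8 mm above the console. It pops up to 0 when another key is pressed down.
- key_square_b (a joint): The same travel of the other square key (grey cap 34 x 34 mm), which is up at the start (0, top 18 mm above the console) and stays up. Behind the key row stands the pink and white egg cooker, 152 mm high on the 22 mm deck, its wall about 65 mm from the row's centre line.

How it is judged:
By the outcome, as a careful person would: the job done as asked, in the order asked, and still so for the second after the job is handed in, with the robot touching nothing.
It also fails if it takes over 24 s, if anything falls off the work surface, if the arm or the gripper's body presses on something with over 40 N, if the wrist force passes 120 N, or if a joint passes its speed limit or range.

ROBOT

A 6-joint arm with a two-finger parallel gripper is mounted at the origin on the work surface; the furniture and walls round the work are solid. World frame = base frame: x ahead of the robot, y to its left, z up, the work surface at z = 0. Lengths are in m, angles in rad, forces in N, time in s.
With the tool pointing down it reaches from about 0.35 to 0.85 m from the base axis. Payload 8.1 kg.
Tool frame: the origin (TCP) lies where the fingers leave the gripper's body, on its centre line; the fingertips stand 84 mm ahead of it and the grasp point (between the pads) lies 65 mm ahead of it; z points along the fingers, y is the line along which they close (so a half turn about z gives the same grasp; the last joint's range is limited). The gripper opens to 93 mm and grips with 3 to 60 N. Pads are 15 mm wide; open, the fingers measure 128 mm over their backs; the gripper's body (75 mm by 188 mm) begins 65 mm behind the grasp point.
Start: joints at [1.132, 0.13, 1.488, -0, 1.523, -0.085], TCP at [0.208, 0.563, 0.303] pointing down, gripper open.
Joint ranges: [-2.96, 2.96], [-0.89, 2.26], [0.02, 2.5], [-1.34, 4.48], [0, 2.73], [-2.66, 2.66]. Speed limits (rad/s): [2.39, 2.39, 2.79, 3.14, 3.14, 3.14].

INTERFACE

Orientations are given as a rotation vector (axis times angle).
In Python, from plant import robot gives the robot as it stands.
- The arm moves only by the shell command python3 -m jog 'ROWS' [FORCE]. ROWS is text: rows parted by semicolons, each of 5 numbers parted by spaces: the opening, from 0 (shut) to 1 (fully open), then the shift along the tool's x, y, z in m, then the turn about the tool's z in degrees. A call has 1 to 10 rows; each row shifts and turns the commanded pose from where the row before left it, along the tool's axes as they then stand; what a row does not reach is not made up. A row lasts 1/12 s, in which the tool goes at most 41.7 mm and 7.16 degrees, less where a joint would pass 70% of its speed; a pose out of reach is approached as far as the arm can. A call with a gripper value outside its range is refused whole. The fingers move at their own pace and stop on an object; FORCE is the grip in N (left out, the last holds). Time passes only in rows, so rows that do not move let the fingers close. It gives the time, the measured TCP pose, the force, the opening and the grip force at its end, in the units of the state.
- robot.read_state(): the state, without advancing time (a new reading comes with each control period).
- robot.read_camera(name): name is "side" or "top"; returns a dict with "color" (480x640x3 uint8, red, green, blue), "intrinsics" (3x3 intrinsics, pixels), "pose" (4x4, takes a point from camera to world coordinates). Camera axes: x right, y down, z forward; pixel columns grow to the right and rows downward; lengths in m; the calibration is good to about 2 mm. A picture is of the moment at which its call begins. There is no depth.
- robot.close_job(): hands the job in; it is judged then, once.
The state is a dict: "t": time; "q": joint angles; "dq": joint speeds; "joint_torque": joint torques, N m; "tool_pos": TCP position; "orientation": TCP orientation; "force": force on the tool from outside, world axes, zero at the start; "wrist_torque": the same for the moment, N m; "opening": finger opening in m; "gripper_force": force on a finger pad.
Only numpy, scipy, OpenCV 4.12 (cv2) and the standard library are available. Lean on these libraries where they do the work, as an engineer would, in place of code of your own. Each camera call takes 0.05 s, during which the arm holds its last target. There are 200 camera calls.

## Working session

There is one attempt and no reset: what is moved stays moved. The work goes in short steps, Python scripts to look and compute and a shell command to move; the robot and the scene stay as the last step left them, time stands still between calls to the robot, and variables do not carry over. Pictures are saved under pics/ and viewed, at most 10 in all, crops included, and the job is handed in when it is done.

```bash
mkdir -p pics; python3 - <<'E'
from plant import robot
import cv2,numpy as np
for n in("top","side"):
    c=robot.read_camera(n); cv2.imwrite(f"pics/{n}0.png",c["color"][:,:,::-1]); print(n,c["intrinsics"].tolist(),np.round(c["pose"],3).tolist())
s=robot.read_state();print(s["t"],s["tool_pos"],s["orientation"],s["force"],s["opening"])
E
```

```text
top [[504.2840986481098, 0.0, 316.5060832052535], [0.0, 504.2840986481098, 237.90517818489369], [0.0, 0.0, 1.0]] [[0.013, -0.998, 0.06, 0.42], [-1.0, -0.013, -0.009, 0.044], [0.009, -0.06, -0.998, 0.92], [0.0, 0.0, 0.0, 1.0]]
side [[579.9966238241788, 0.0, 319.9316352539672], [0.0, 579.9966238241788, 250.03272742526025], [0.0, 0.0, 1.0]] [[0.987, -0.041, 0.156, 0.337], [-0.159, -0.396, 0.904, -0.748], [0.024, -0.917, -0.397, 0.42], [0.0, 0.0, 0.0, 1.0]]
0.1 [0.20769619 0.56249814 0.30178576] [-5.52767657e-01 -3.09215545e+00  2.54541812e-03] [-0.41914838 -0.8292482  -0.51545182] 0.09275021097830069
```

View pics/top0.png

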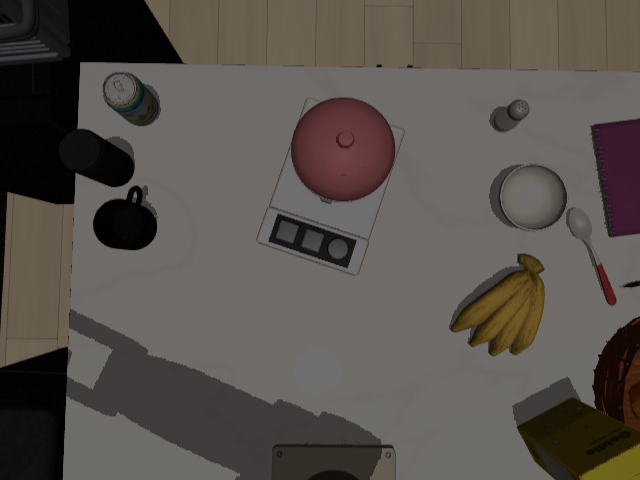

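View pics/side0.png

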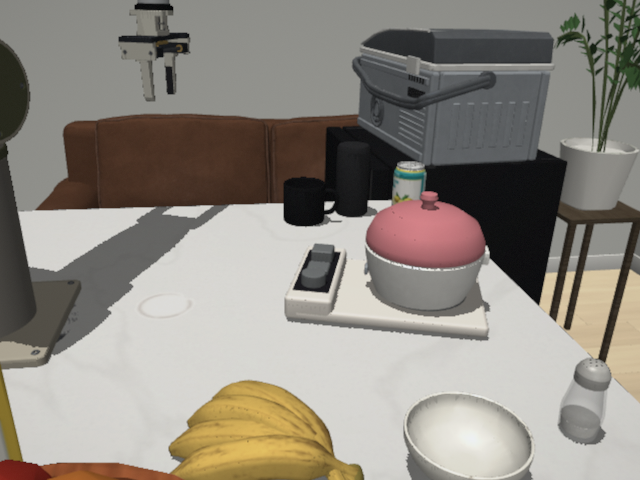

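The top view shows the key row at (286,232) square, (312,240) square and (339,248) round, with the cooker behind it. In the side view the round key is the nearest (about 314,272). I'll localise it and work out the move.

```bash
cat > h.py <<'E'
from plant import robot
import cv2,numpy as np
from scipy.spatial.transform import Rotation as R
def ray(c,uv,z):
    K,P=c["intrinsics"],c["pose"]; d=P[:3,:3]@np.linalg.solve(K,[*uv,1]); o=P[:3,3]
    return o+d*(z-o[2])/d[2]
def proj(c,p):
    P=c["pose"]; x=c["intrinsics"]@(P[:3,:3].T@(np.array(p)-P[:3,3])); return x[:2]/x[2]
E
python3 - <<'E'
from h import *
c=robot.read_camera("top"); s=robot.read_camera("side")
im=c["color"][200:285,245:380,::-1]; a=cv2.resize(im,None,fx=5,fy=5,interpolation=cv2.INTER_CUBIC)
a=cv2.convertScaleAbs(a,alpha=1.6)
b=cv2.resize(s["color"][235:320,280:360,::-1],None,fx=5,fy=5,interpolation=cv2.INTER_CUBIC)[:425]
b=b[:, :]; h=np.hstack([cv2.resize(a,(480,302)),cv2.copyMakeBorder(cv2.resize(b,(284,302)),0,0,0,0,0)]);cv2.imwrite("pics/crop.png",h)
k=ray(c,(338.5,248),.058); print("round",k, "in side",proj(s,k))
for uv,z in(((312,240),.05),((286,232),.055)): print(ray(c,uv,z))
e1,e2=ray(c,(258,241),.04),ray(c,(357,274),.04); print("front edge",e1,e2,np.linalg.norm(e1-e2))
st=robot.read_state(); print(R.from_rotvec(st["orientation"]).as_matrix().round(3), st["tool_pos"])
E
```

```text
round [ 0.45484844 -0.00117343  0.058     ] in side [312.16630813 272.09565884]
[0.46840829 0.04435091 0.05      ]
[0.48131224 0.08921326 0.055     ]
front edge [0.46597835 0.13859131 0.04      ] [ 0.41067571 -0.03481572  0.04      ] 0.18201202956110119
[[-0.938  0.346 -0.001]
 [ 0.346  0.938 -0.001]
 [ 0.    -0.001 -1.   ]] [0.20774303 0.56261975 0.30208309]
```

View pics/crop.png

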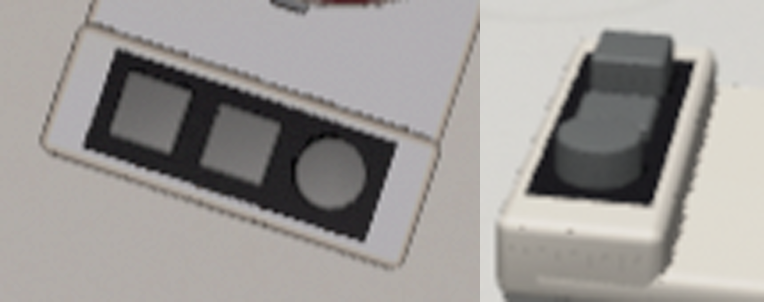

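Round key's top is at about (0.454, 0.000, 0.058); the row is turned about 17°. The middle square key is the latched one. Moving over with the fingers shut and their closing line along the row.

```bash
python3 -m jog '0 -.028 -.03 0 0;0 -.028 -.03 0 0;0 -.028 -.03 0 0;0 -.028 -.03 0 0;0 -.028 -.03 0 0;0 -.028 -.03 0 0;0 -.028 -.03 0 0;0 -.028 -.03 0 0;0 -.028 -.03 0 0;0 -.028 -.03 0 0'; python3 -m jog '0 -.028 -.029 0 0;0 -.028 -.029 0 0;0 -.028 -.029 0 0;0 -.028 -.029 0 0;0 -.028 -.029 0 0;0 0 0 0 -3.4;0 0 0 0 0;0 0 0 0 0'
python3 - <<'E'
from h import *
st=robot.read_state(); M=R.from_rotvec(st["orientation"]).as_matrix(); print(M.round(3))
print(M.T@(np.array([.4535,-.003,.072+.084])-st["tool_pos"]), st["t"],st["force"])
E
```

```text
t: 1.03
tool_pos: [0.3667, 0.1826, 0.3028]
orientation: [0.552, 3.092, 0.001]
force: [0.8, 0.4, 0.1]
opening: 0.031
gripper_force: 0.0
t: 1.7
tool_pos: [0.4475, -0.0002, 0.3025]
orientation: [-0.465, -3.106, -0.001]
force: [-0.6, -0.4, 0.8]
opening: 0.0007
gripper_force: 0.0
[[-0.956  0.293 -0.001]
 [ 0.293  0.956  0.001]
 [ 0.001  0.    -1.   ]]
[-0.00672651 -0.00091818  0.14645488] 1.7 [-0.5711032  -0.41121625  0.81411324]
```

```bash
python3 -m jog '0 -.0065 -.001 .03 0;0 0 0 .03 0;0 0 0 .03 0;0 0 0 .03 0;0 0 0 .016 0;0 0 0 0 0;0 0 0 0 0'
python3 - <<'E'
from h import *
t=robot.read_camera("top"); s=robot.read_camera("side"); st=robot.read_state()
M=R.from_rotvec(st["orientation"]).as_matrix(); tip=st["tool_pos"]+M[:,2]*.084; print(tip,proj(s,tip),proj(t,tip))
a=s["color"][200:320,260:400,::-1]; cv2.imwrite("pics/near.png",cv2.resize(a,None,fx=5,fy=5,interpolation=cv2.INTER_CUBIC))
E
```

```text
t: 2.28
tool_pos: [0.4528, -0.0016, 0.1663]
orientation: [-0.459, -3.106, -0.0]
force: [-1.2, 0.2, 0.4]
opening: 0.0006
gripper_force: 0.0
[ 0.45467697 -0.00229585  0.08451335] [312.51974727 255.63721882] [340.0214963  247.47525641]
```

View pics/near.png

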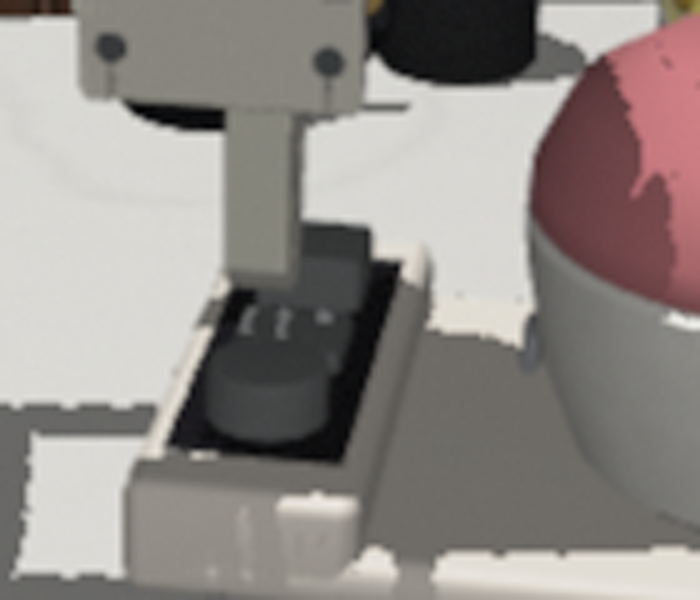

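The tip is right above the round key, well clear of the other keys and the cooker. Pressing down, with the force watched.

```bash
python3 -m jog '0 0 0 .01 0;0 0 0 .01 0;0 0 0 .005 0;0 0 0 .003 0;0 0 0 .003 0;0 0 0 0 0;0 0 0 0 0'; python3 -m jog '0 0 0 .002 0;0 0 0 .002 0;0 0 0 0 0;0 0 0 0 0'; python3 -m jog '0 0 0 .001 0;0 0 0 0 0;0 0 0 0 0'
```

```text
t: 2.97
tool_pos: [0.4533, -0.003, 0.1355]
orientation: [-0.461, -3.107, 0.0]
force: [-0.0, -0.4, 0.2]
opening: 0.0006
gripper_force: 0.1
t: 3.3
tool_pos: [0.4536, -0.003, 0.1317]
orientation: [-0.461, -3.108, 0.0]
force: [-0.6, -0.7, 1.2]
opening: 0.0007
gripper_force: 0.4
t: 3.55
tool_pos: [0.4536, -0.003, 0.1308]
orientation: [0.461, 3.108, -0.0]
force: [0.6, -0.4, 0.5]
opening: 0.0002
gripper_force: 0.5
```

```bash
python3 -m jog '0 0 0 .001 0;0 0 0 0 0;0 0 0 0 0'; python3 -m jog '0 0 0 .001 0;0 0 0 0 0;0 0 0 0 0';python3 -m jog '0 0 0 .0005 0;0 0 0 0 0;0 0 0 0 0'
python3 - <<'E'
from h import *
s=robot.read_camera("side")
a=s["color"][200:320,260:400,::-1]; cv2.imwrite("pics/press.png",cv2.resize(a,None,fx=5,fy=5,interpolation=cv2.INTER_CUBIC))
E
```

```text
t: 3.8
tool_pos: [0.4537, -0.003, 0.1302]
orientation: [0.461, 3.107, -0.0]
force: [-2.0, 0.1, 5.3]
opening: 0.0004
gripper_force: 2.9
t: 4.05
tool_pos: [0.4538, -0.003, 0.1299]
orientation: [0.461, 3.108, -0.0]
force: [-5.9, -0.4, 13.1]
opening: 0.0008
gripper_force: 6.8
t: 4.3
tool_pos: [0.4539, -0.003, 0.1298]
orientation: [0.461, 3.107, -0.0]
force: [-8.4, 1.0, 16.6]
opening: 0.0005
gripper_force: 8.7
```

View pics/press.png

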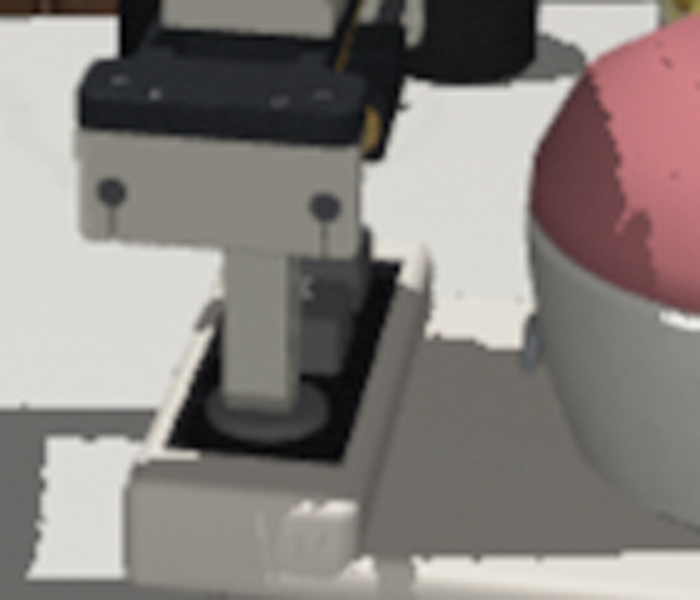

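The round key is on its stop (17 N) and the middle square key has popped up. Lifting straight off.

```bash
python3 -m jog '0 0 0 -.005 0;0 0 0 -.015 0;0 0 0 -.03 0;0 0 0 -.035 0;0 0 0 -.035 0;0 0 0 -.03 0;0 0 0 -.01 0;0 0 0 0 0;0 0 0 0 0'
python3 - <<'E'
from h import *
s=robot.read_camera("side")
a=s["color"][200:320,260:400,::-1]; cv2.imwrite("pics/end.png",cv2.resize(a,None,fx=5,fy=5,interpolation=cv2.INTER_CUBIC))
E
```

```text
t: 5.1
tool_pos: [0.4537, -0.0029, 0.2878]
orientation: [0.461, 3.107, 0.0]
force: [-0.2, 0.1, -0.2]
opening: 0.0003
gripper_force: 0.0
```

View pics/end.png

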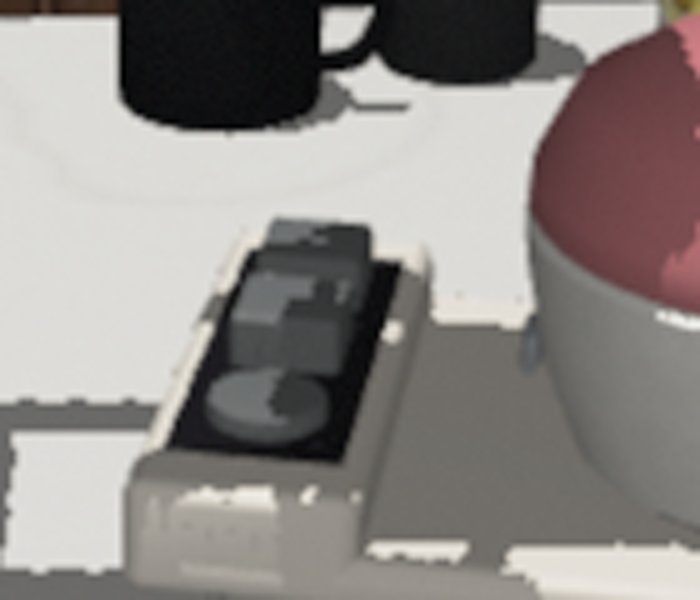

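The round key stays latched down, both square keys are up, and the gripper is clear.

```bash
python3 -c "
from plant import robot
print(robot.close_job())"
```

```text
the job is handed in; nothing more can be done
None
```

The round key is pressed and latched, the square key that was down has popped up, the other square key was not pressed, and the arm is clear; I handed the job in just after 5 s on the robot's clock.

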